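# Set out a coin holder for the grader

### The job

Push the coin holder with the large coin along the top of the low drawer unit, towards the edge above the drawer pulls, until its whole label hangs out past that edge while the round white insert with the coin is still entirely on the top; leave it lying flat and square to the edge, ready for the grader to take by its label. Push it along with the fingertips without gripping or lifting it, and leave everything else where it is.

Things in the scene. Friction and masses are not known exactly. Their poses are not given: they have to be found in the camera images.
- unit: fixed low desktop drawer unit, grey with a hard black top, 260 (x) x 380 (y) x 70 mm high; origin at the centre of its underside on the desk. Its +x side, the side away from the robot, has four shallow drawer fronts with small pulls (the pulls stick out 9 mm, below the top). The top is flat, level and smooth, without a rim
- unit_edge (a point): middle of the unit's top edge above the drawer pulls, at the height of the top (70 mm over the desk), axes as the unit's: +x points straight out over the edge, y along the edge
- holder_large: the holder to move: loose clear rigid plastic, 84 (x) x 60 (y) x 8 mm thick, about 60 g, flat on the unit's top, with a large dark coin (38 mm across); origin at the centre of its underside, +x towards its label end, which starts turned to the drawer side within 20 degrees. The white 18 x 52 mm label lies 4 to 22 mm from that end; the round white insert begins 31 mm from it
- holder_end (a point): middle of the holder's label end face (x = +42 mm in the holder's frame), half-way up
- label_left (a point): inner left corner of the holder's label, at x = +20, y = +26 mm in the holder's frame
- label_right (a point): inner right corner of the holder's label, at x = +20, y = -26 mm in the holder's frame
- coin_centre (a point): centre of the large coin and of the round white insert (radius 23 mm), at x = -12 mm in the holder's frame
- holder_small: bystander: a loose holder of the same size and make on the same top, but with a small dark coin (18 mm across); origin at the centre of its underside
- loupe: bystander: black magnifier standing between the two holders on the unit, 29 mm across, 33 mm high, loose; origin at the centre of its underside
- coin_tube: bystander: clear tube with a white cap standing between the two holders on the unit, nearer the robot, 28 mm across, 61 mm high, loose; origin at the centre of its underside
- can: bystander: green drinks can on the desk, 66 mm across, 122 mm high, loose; origin at the centre of its underside
- blower: bystander: orange rubber dust blower standing on the desk, 62 mm across, 118 mm high, loose; origin at the centre of its underside
- caliper: bystander: steel caliper with a black slide lying flat on the desk, 230 mm long, loose; origin on the desk under the middle of its beam
- water: bystander: water bottle on the desk, 64 mm across, 200 mm high, loose; origin at the centre of its underside
Mind the look-alikes: they are no part of the job. Leave any yellow look-alike of the holder_large alone.

How it is judged:
By the outcome, as a careful person would: the job done as asked, in the order asked, and still so for the second after the job is handed in, with the robot touching nothing.
It also fails if it takes over 35 s, if anything falls off the work surface, if the arm or the gripper's body presses on something with over 40 N, if the wrist force passes 120 N, or if a joint passes its speed limit or range.

### The arm

A 6-joint arm with a two-finger parallel gripper is mounted at the origin on the work surface. World frame = base frame: x ahead of the robot, y to its left, z up, the work surface at z = 0. Lengths are in mm, angles in rad, forces in N, time in s.
With the tool pointing down it reaches from about 350 to 975 mm from the base axis. Payload 7.1 kg.
Tool frame: the origin (TCP) lies on the mounting face of the last link; the fingertips stand 182 mm ahead of it and the grasp point (between the pads) lies 163 mm ahead of it (ctrl.tcp_to_tips is the distance from the TCP to the fingertips, in mm); z points along the fingers, y is the direction in which the jaws open and shut (so a half turn about z gives the same grasp; the last joint's range is limited). The gripper opens to 88 mm and grips with 3 to 60 N. Pads are 20 mm wide; open, the fingers measure 115 mm over their backs; the gripper's body (75 mm by 178 mm) begins 61 mm behind the grasp point.
Start: joints at [1.185, 0.423, 1.63, -0, 1.089, -0.019], TCP at [224.112, 583.421, 404.675] pointing down, gripper open.
Joint ranges: [-3, 3], [-0.9, 2.11], [0.09, 2.58], [-1.31, 4.45], [0.11, 2.69], [-2.54, 2.54]. Speed limits (rad/s): [2.39, 2.39, 3.01, 3.14, 3.14, 3.14].

### API

Orientations are given as a rotation vector (axis times angle).
In Python, from workcell import ctrl gives the robot as it stands. The module is installed in compiled form; this text tells all that it offers.
- The arm moves only by the tool send_rows, never from a script. Its argument "commands" is a list of rows, each an object with "translation": the shift along the world's x, y, z normalised to -1 to 1, where 1 is 0.1 m, a list of three; "twist": the turn, a rotation vector about the world's x, y, z normalised to -1 to 1, where 1 is 0.5 rad, a list of three. A call has exactly 10 rows; each row is the pose to reach, as a shift and turn from the pose commanded when the call began; what a row does not reach only later rows make up. A row lasts 1/10 s, in which the tool goes at most 50 mm and 8.59 degrees, less where a joint would pass 70% of its speed; a pose out of reach is approached as far as the arm can. A call with a number of a shift or a turn outside -1 to 1 is refused whole. A call with a gripper value outside its range is refused whole. "grip" is the closure, from -1 (fully open) to 1 (shut), set as the call begins (left out, the last holds). The fingers move at their own pace and stop on an object; the grip force is fixed at half the most. Time passes only in rows, so rows that repeat a pose let the fingers close, or fill a call up. It gives the time, the measured TCP pose, the force and the opening at its end, in the units of the state.
- ctrl.get_obs(): the state, without advancing time (a new reading comes with each control period).
- ctrl.get_image(name): name is "scene" or "top" or "wrist"; returns a dict with "img" (384x512x3 uint8, red, green, blue), "intrinsics" (3x3 intrinsics, pixels), "cam_to_world" (4x4, takes a point from camera to world coordinates). Camera axes: x right, y down, z forward; pixel columns grow to the right and rows downward; lengths in mm; the calibration is good to about 2 mm. The wrist camera is an equidistant fisheye: a pixel r from the principal point sees the ray r / f radians off the axis. A picture is of the moment at which its call begins. There is no depth.
- ctrl.close_job(): hands the job in, once; it reports no verdict.
The state is a dict: "t": time; "qpos": joint angles; "qvel": joint speeds; "joint_torque": joint torques, N m; "ee_pos": TCP position; "orientation": TCP orientation; "ft_force": force on the tool from outside, world axes, zero at the start; "moment": the same for the moment, N m; "width": finger opening in mm.
Only numpy, scipy, OpenCV 4.12 (cv2) and the standard library are available. Lean on these libraries where they do the work, as an engineer would, in place of code of your own. Each camera call takes 0.05 s, during which the arm holds its last target. There are 200 camera calls.

## Working session

There is one attempt and no reset: what is moved stays moved. The work goes in short steps, Python scripts to look and compute and a tool call to move; the robot and the scene stay as the last step left them, time stands still between calls to the robot, and variables do not carry over. Pictures are saved under pics/ and viewed, about 8 in all and at most 12, crops included, and the job is handed in when it is done.

Besides the shell and the picture viewer there is one more tool, called after "Call:" by a JSON object that holds its "op" and its "data". send_rows: Moves the arm, as the interface text tells. Its arguments: {"type":"object","properties":{"commands":{"type":"array","items":{"type":"object","properties":{"translation":{"type":"array","items":{"type":"number"}},"twist":{"type":"array","items":{"type":"number"}}}}},"grip":{"type":"number"}},"required":["commands"]}

```bash
mkdir -p pics
cat > h.py <<'E'
import numpy as np, cv2
from workcell import ctrl
def grab(name,tag):
    d=ctrl.get_image(name); np.savez(f'pics/{tag}.npz',**d); cv2.imwrite(f'pics/{tag}.png',d['img'][:,:,::-1]); return d
def load(tag): return dict(np.load(f'pics/{tag}.npz'))
def ray(d,u,v,fish=False):
    K=np.array(d['intrinsics']);T=np.array(d['cam_to_world'])
    x=(u-K[0,2])/K[0,0];y=(v-K[1,2])/K[1,1]
    if fish:
        r=np.hypot(x,y);s=np.sin(r)/r if r>1e-9 else 1;c=np.array([x*s,y*s,np.cos(r)])
    else: c=np.array([x,y,1.])
    c=T[:3,:3]@c; return T[:3,3],c/np.linalg.norm(c)
def onz(d,u,v,z,fish=False):
    o,c=ray(d,u,v,fish); return o+c*(z-o[2])/c[2]
def tri(*rays):
    A=0;b=0
    for o,c in rays:
        P=np.eye(3)-np.outer(c,c);A=A+P;b=b+P@o
    return np.linalg.solve(A,b)
def proj(d,p,fish=False):
    K=np.array(d['intrinsics']);T=np.array(d['cam_to_world']);c=T[:3,:3].T@(np.array(p)-T[:3,3])
    if fish:
        r=np.arctan2(np.hypot(c[0],c[1]),c[2]);q=c[:2]/np.hypot(c[0],c[1])*r
    else: q=c[:2]/c[2]
    return K[0,0]*q[0]+K[0,2],K[1,1]*q[1]+K[1,2]
E
python3 - <<'E'
from h import *
ims=[grab(n,n+'0') for n in('scene','top','wrist')]
cv2.imwrite('pics/a.png',cv2.resize(np.hstack([ims[1]['img']])[:,:,::-1],(800,600),interpolation=cv2.INTER_CUBIC))
cv2.imwrite('pics/b.png',np.vstack([ims[0]['img'][:300],ims[2]['img'][:300]])[:,:,::-1])
for i in ims: print(np.round(i['intrinsics'],1).tolist(),np.round(i['cam_to_world'],3).tolist())
print(ctrl.get_obs(),ctrl.tcp_to_tips)
E
```

```text
[[359.7, 0.0, 254.2], [0.0, 359.7, 192.1], [0.0, 0.0, 1.0]] [[0.192, 0.585, -0.788, 1577.217], [0.981, -0.099, 0.166, -291.073], [0.019, -0.805, -0.593, 838.218], [0.0, 0.0, 0.0, 1.0]]
[[400.9, 0.0, 264.1], [0.0, 400.9, 187.5], [0.0, 0.0, 1.0]] [[0.022, -0.997, 0.069, 448.704], [-1.0, -0.022, -0.01, -55.829], [0.011, -0.069, -0.998, 1450.313], [0.0, 0.0, 0.0, 1.0]]
[[297.3, 0.0, 255.8], [0.0, 297.3, 194.2], [0.0, 0.0, 1.0]] [[0.357, 0.904, 0.235, 159.716], [0.934, -0.345, -0.093, 607.553], [-0.003, 0.253, -0.968, 384.004], [0.0, 0.0, 0.0, 1.0]]
{'t': 0.15, 'qpos': array([ 1.18498218e+00,  4.23659659e-01,  1.63050070e+00,  1.20437674e-05,
        1.08857745e+00, -1.89607444e-02]), 'qvel': array([ 3.66852325e-04, -1.69405278e-03, -2.45262405e-03,  2.11913149e-04,
        2.49747865e-04, -6.54537910e-05]), 'joint_torque': array([ 3.97923923e-04, -5.44983888e+01, -2.73917431e+01,  6.44400157e-02,
        2.04683718e-02, -6.90711931e-05]), 'ee_pos': array([224.04642414, 583.2334633 , 404.08906998]), 'orientation': array([-5.72990698e-01, -3.08865198e+00,  1.75858232e-03]), 'ft_force': array([ 0.08080936, -0.31527891, -0.19473958]), 'moment': array([ 0.01187288, -0.00747326, -0.03452752]), 'width': 87.89468052493571} 182.0
```

View pics/a.png

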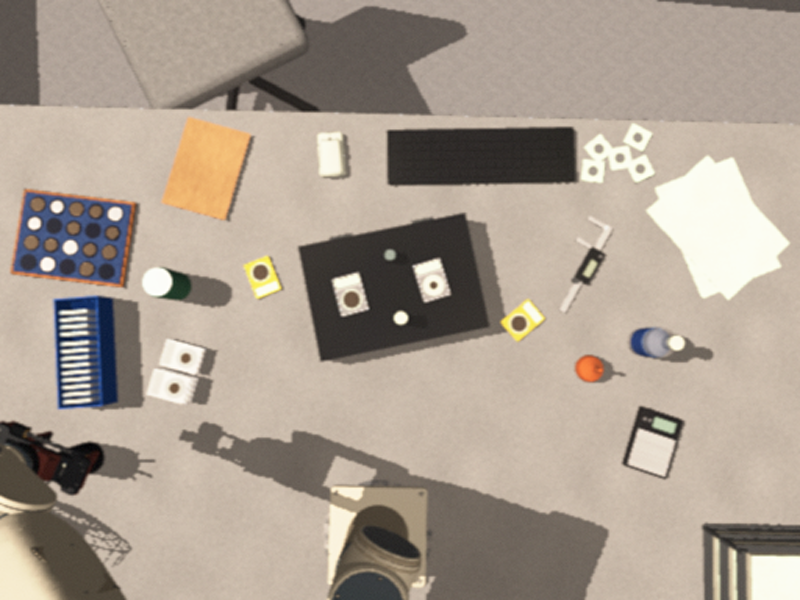

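View pics/b.png

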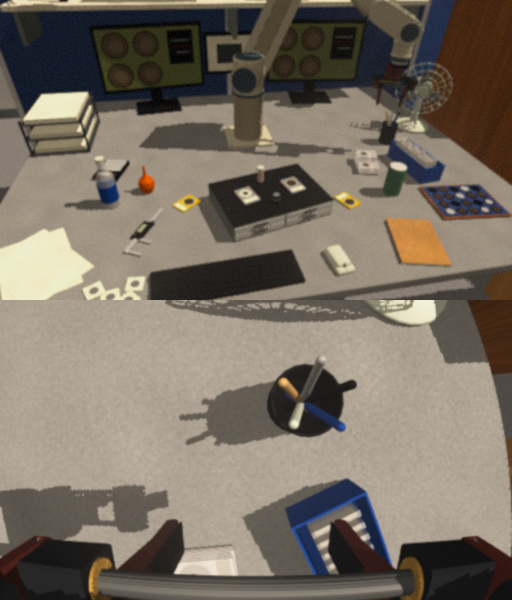

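The top view shows the black unit at about (395,287) of the 800x600 view. The candidates are the left holder (350,295), the right holder (433,281), and the yellow ones at (262,277) and (522,320). Two loose white ones on the desk, at (183,357) and (172,386), aren't on the unit. The left holder on the unit has the bigger dark coin, so I'll confirm it in an enlarged crop.

Run:
```python
from h import *
t=load('top0');s=load('scene0')
a=cv2.resize(t['img'][130:235,185:320],None,fx=5.9,fy=5.9,interpolation=cv2.INTER_CUBIC)[:,:,::-1]
cv2.imwrite('pics/c.png',a[:600])
b=cv2.resize(s['img'][160:240,200:340],None,fx=5.7,fy=5.7,interpolation=cv2.INTER_CUBIC)[:,:,::-1]
cv2.imwrite('pics/d.png',b)
```

```text
(no output)
```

View pics/c.png

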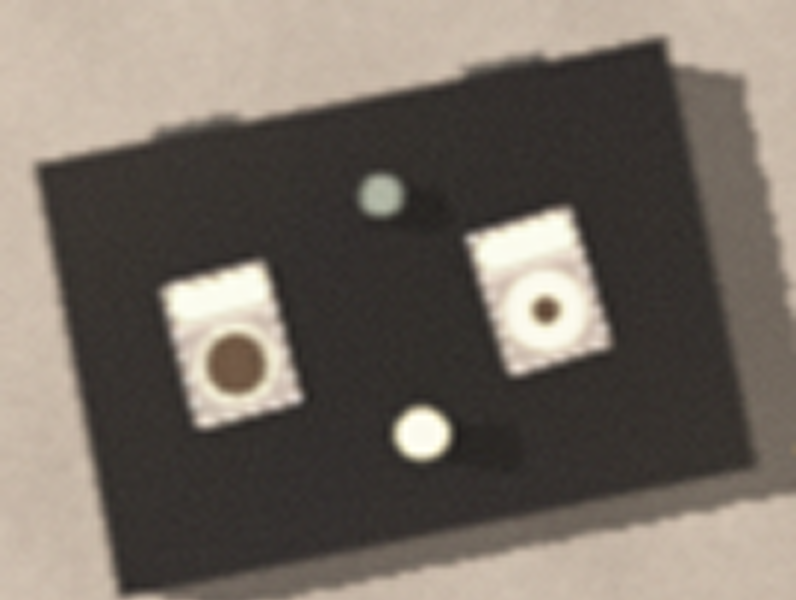

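View pics/d.png

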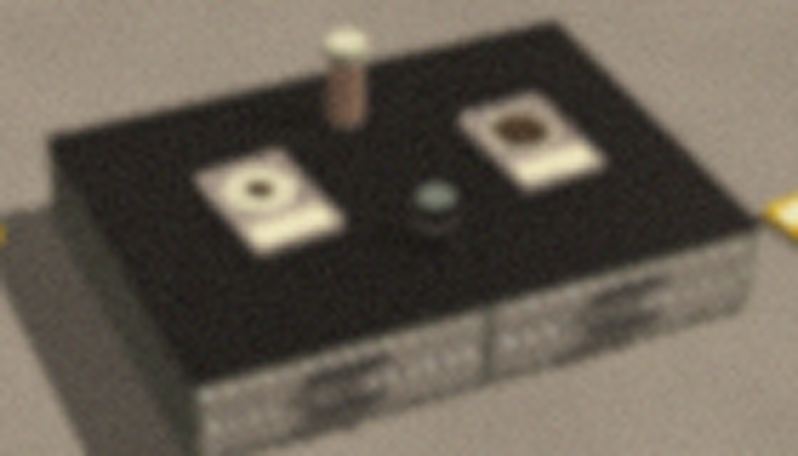

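Confirmed: the left holder in the top crop, with its coin at (237,363), carries the large dark coin. The right one's coin, at (545,310), is small. Its label faces the drawer side, where the pulls show. Next I'll compute positions from both views.

Run:
```python
from h import *
t=load('top0');s=load('scene0')
T=lambda x,y:(185+(x+.5)/5.9-.5,130+(y+.5)/5.9-.5)
S=lambda x,y:(200+(x+.5)/5.7-.5,160+(y+.5)/5.7-.5)
pairs=dict(FL=((37,162),(757,225)),FR=((665,38),(200,388)),BR=((755,465),(52,135)),BL=((120,594),(560,22)),coin=((237,363),(521,129)),scoin=((545,310),(261,188)),
 hFL=((160,288),(606,161)),hFR=((265,260),(530,190)),hBR=((303,402),(460,113)),hBL=((200,432),(540,90)))
R={}
for k,(a,b) in pairs.items():
    p=tri(ray(t,*T(*a)),ray(s,*S(*b))); z=78 if k[0] in'hcs' else 70
    R[k]=onz(t,*T(*a),z)
    print(k,p.round(1),R[k].round(1),onz(s,*S(*b),z).round(1))
for k,a,z in(('loupe',(381,196),103),('tube',(422,433),131)):print(k,onz(t,*T(*a),z).round(1))
# unit fit
c=(R['FL']+R['FR']+R['BR']+R['BL'])/4
ex=R['FL']+R['FR']-R['BL']-R['BR'];ey=R['FL']+R['BL']-R['FR']-R['BR']
print('unit',c,np.degrees(np.arctan2(ex[1],ex[0])),np.degrees(np.arctan2(-ey[0],ey[1])))
ex=R['hFL']+R['hFR']-R['hBL']-R['hBR'];ey=R['hFL']+R['hBL']-R['hFR']-R['hBR']
print('hold',(R['hFL']+R['hFR']+R['hBL']+R['hBR'])/4,np.degrees(np.arctan2(ex[1],ex[0])),np.degrees(np.arctan2(-ey[0],ey[1])),np.linalg.norm(ex)/2,np.linalg.norm(ey)/2)
```

```text
FL [644.4 187.   71.5] [644.5 186.8  70. ] [642.6 188.4  70. ]
FR [ 728.1 -177.3   67.4] [ 726.9 -180.9   70. ] [ 731.8 -173.9   70. ]
BR [ 476.4 -234.7   72.9] [ 476.1 -237.5   70. ] [ 472.9 -232.1   70. ]
BL [394.1 132.7  71.1] [393.3 130.1  70. ] [392.7 136.2  70. ]
coin [528.8  66.7  78.5] [528.5  65.5  78. ] [528.3  68.3  78. ]
scoin [ 563.7 -111.4   78.3] [ 563.4 -112.8   78. ] [ 563.6 -109.9   78. ]
hFL [571.4 112.   77.6] [571.2 111.4  78. ] [572.  112.3  78. ]
hFR [590.   53.9  75.3] [588.9  50.9  78. ] [593.9  55.6  78. ]
hBR [507.3  29.4  80.9] [506.7  26.6  78. ] [503.7  33.6  78. ]
hBL [488.9  88.9  80.2] [488.   85.7  78. ] [486.1  93.5  78. ]
loupe [624.8 -16.5 103. ]
tube [488.6 -43.3 131. ]
unit [560.2058604  -25.37973397  70.        ] 12.716006405322617 12.661945386904653
hold [538.71034337  68.65948031  78.        ] 16.821155346328975 16.94009848437432 86.4160237631316 62.56980263262882
```

Call:
{"op": "send_rows", "data": {"commands": [{"translation": [0.042, -0.09, 0], "twist": [0, 0, 0.02]}, {"translation": [0.084, -0.18, 0], "twist": [0, 0, 0.04]}, {"translation": [0.126, -0.27, 0], "twist": [0, 0, 0.06]}, {"translation": [0.168, -0.36, 0], "twist": [0, 0, 0.08]}, {"translation": [0.21, -0.45, 0], "twist": [0, 0, 0.1]}, {"translation": [0.252, -0.54, 0], "twist": [0, 0, 0.12]}, {"translation": [0.294, -0.63, 0], "twist": [0, 0, 0.14]}, {"translation": [0.336, -0.72, 0], "twist": [0, 0, 0.16]}, {"translation": [0.378, -0.81, 0], "twist": [0, 0, 0.18]}, {"translation": [0.42, -0.9, 0], "twist": [0, 0, 0.2]}], "grip": 0.34}}

```text
t: 1.15
ee_pos: [266.4, 492.7, 404.7]
orientation: [0.416, 3.114, 0.0]
ft_force: [-0.5, 0.6, 0.9]
width: 29.0
```

Call:
{"op": "send_rows", "data": {"commands": [{"translation": [0.042, -0.09, 0], "twist": [0, 0, 0.02]}, {"translation": [0.084, -0.18, 0], "twist": [0, 0, 0.04]}, {"translation": [0.126, -0.27, 0], "twist": [0, 0, 0.06]}, {"translation": [0.168, -0.36, 0], "twist": [0, 0, 0.08]}, {"translation": [0.21, -0.45, 0], "twist": [0, 0, 0.1]}, {"translation": [0.252, -0.54, 0], "twist": [0, 0, 0.12]}, {"translation": [0.294, -0.63, 0], "twist": [0, 0, 0.14]}, {"translation": [0.336, -0.72, 0], "twist": [0, 0, 0.16]}, {"translation": [0.378, -0.81, 0], "twist": [0, 0, 0.18]}, {"translation": [0.42, -0.9, 0], "twist": [0, 0, 0.2]}]}}

```text
t: 2.15
ee_pos: [308.5, 402.7, 404.7]
orientation: [0.26, 3.131, 0.0]
ft_force: [-0.1, 0.0, 0.6]
width: 29.0
```

Call:
{"op": "send_rows", "data": {"commands": [{"translation": [0.042, -0.09, 0], "twist": [0, 0, 0.02]}, {"translation": [0.084, -0.18, 0], "twist": [0, 0, 0.04]}, {"translation": [0.126, -0.27, 0], "twist": [0, 0, 0.06]}, {"translation": [0.168, -0.36, 0], "twist": [0, 0, 0.08]}, {"translation": [0.21, -0.45, 0], "twist": [0, 0, 0.1]}, {"translation": [0.252, -0.54, 0], "twist": [0, 0, 0.12]}, {"translation": [0.294, -0.63, 0], "twist": [0, 0, 0.14]}, {"translation": [0.336, -0.72, 0], "twist": [0, 0, 0.16]}, {"translation": [0.378, -0.81, 0], "twist": [0, 0, 0.18]}, {"translation": [0.42, -0.9, 0], "twist": [0, 0, 0.2]}]}}

```text
t: 3.15
ee_pos: [350.4, 312.7, 404.7]
orientation: [0.104, 3.14, 0.0]
ft_force: [0.2, 0.3, 0.7]
width: 29.0
```

Call:
{"op": "send_rows", "data": {"commands": [{"translation": [0.042, -0.09, 0], "twist": [0, 0, 0.02]}, {"translation": [0.084, -0.18, 0], "twist": [0, 0, 0.04]}, {"translation": [0.126, -0.27, 0], "twist": [0, 0, 0.06]}, {"translation": [0.168, -0.36, 0], "twist": [0, 0, 0.08]}, {"translation": [0.21, -0.45, 0], "twist": [0, 0, 0.1]}, {"translation": [0.252, -0.54, 0], "twist": [0, 0, 0.12]}, {"translation": [0.294, -0.63, 0], "twist": [0, 0, 0.14]}, {"translation": [0.336, -0.72, 0], "twist": [0, 0, 0.16]}, {"translation": [0.378, -0.81, 0], "twist": [0, 0, 0.18]}, {"translation": [0.42, -0.9, 0], "twist": [0, 0, 0.2]}]}}

```text
t: 4.15
ee_pos: [392.3, 222.6, 404.7]
orientation: [-0.053, 3.141, 0.0]
ft_force: [0.1, 0.3, 0.6]
width: 28.9
```

Call:
{"op": "send_rows", "data": {"commands": [{"translation": [0.042, -0.09, -0.02], "twist": [0, 0, 0.02]}, {"translation": [0.084, -0.18, -0.04], "twist": [0, 0, 0.04]}, {"translation": [0.126, -0.27, -0.06], "twist": [0, 0, 0.06]}, {"translation": [0.168, -0.36, -0.08], "twist": [0, 0, 0.08]}, {"translation": [0.21, -0.45, -0.1], "twist": [0, 0, 0.1]}, {"translation": [0.252, -0.54, -0.12], "twist": [0, 0, 0.12]}, {"translation": [0.294, -0.63, -0.14], "twist": [0, 0, 0.14]}, {"translation": [0.336, -0.72, -0.16], "twist": [0, 0, 0.16]}, {"translation": [0.378, -0.81, -0.18], "twist": [0, 0, 0.18]}, {"translation": [0.42, -0.9, -0.2], "twist": [0, 0, 0.2]}]}}

```text
t: 5.15
ee_pos: [434.3, 132.6, 384.6]
orientation: [-0.21, 3.135, 0.0]
ft_force: [0.1, -0.3, 0.0]
width: 29.1
```

Call:
{"op": "send_rows", "data": {"commands": [{"translation": [0.046, -0.1, -0.06], "twist": [0, 0, 0.022]}, {"translation": [0.092, -0.2, -0.12], "twist": [0, 0, 0.044]}, {"translation": [0.139, -0.3, -0.18], "twist": [0, 0, 0.066]}, {"translation": [0.185, -0.4, -0.24], "twist": [0, 0, 0.088]}, {"translation": [0.231, -0.5, -0.3], "twist": [0, 0, 0.11]}, {"translation": [0.278, -0.6, -0.36], "twist": [0, 0, 0.132]}, {"translation": [0.324, -0.7, -0.42], "twist": [0, 0, 0.154]}, {"translation": [0.37, -0.8, -0.48], "twist": [0, 0, 0.176]}, {"translation": [0.37, -0.8, -0.5], "twist": [0, 0, 0.176]}, {"translation": [0.37, -0.8, -0.5], "twist": [0, 0, 0.176]}]}}

```text
t: 6.15
ee_pos: [470.9, 53.1, 334.4]
orientation: [0.345, -3.122, -0.0]
ft_force: [1.0, 1.1, 0.5]
width: 28.7
```

Run:
```python
from h import *
from scipy.spatial.transform import Rotation as R
d=grab('wrist','w1');o=ctrl.get_obs()
cv2.imwrite('pics/w1b.png',cv2.resize(d['img'],(800,600),interpolation=cv2.INTER_CUBIC)[:,:,::-1])
print(o['t'],o['ee_pos'],o['width'],o['qpos'],o['ft_force'],R.from_rotvec(o['orientation']).as_matrix().round(4))
```

```text
6.2 [470.92783363  53.4344491  334.66922021] 28.82056587009296 [ 8.78369962e-02  3.08631643e-01  2.01000802e+00  1.78741303e-04
  8.23329952e-01 -1.70384201e+00] [-0.31182262  0.60588757  0.37088312] [[-9.757e-01 -2.190e-01 -4.000e-04]
 [-2.190e-01  9.757e-01  1.000e-04]
 [ 4.000e-04  2.000e-04 -1.000e+00]]
```

View pics/w1b.png

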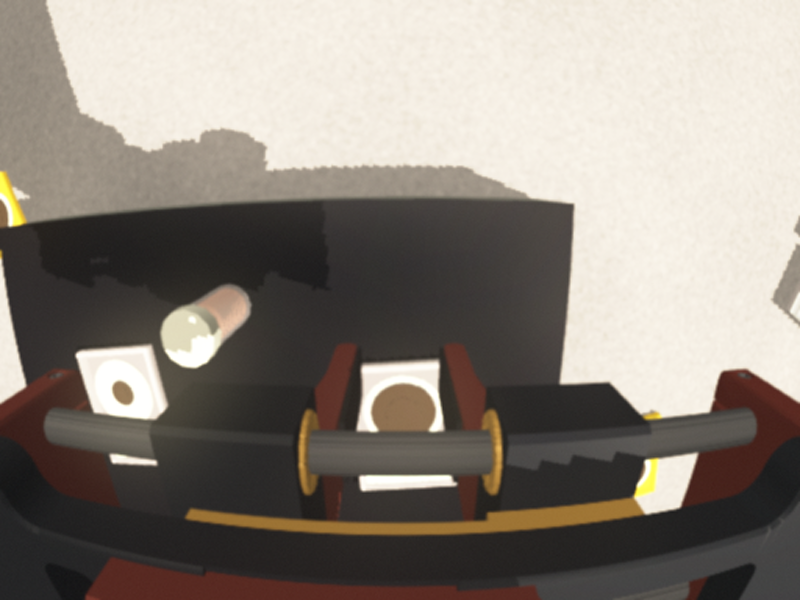

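The wrist view shows the holder, with its large coin at (403,410), centred ahead of the two fingers at (345,350) and (455,350). The camera sits on the robot side, so the gripper hides the label and the edge. I'll turn the tool half round so the camera looks down on the drawer edge during the push.

Call:
{"op": "send_rows", "data": {"commands": [{"twist": [0, 0, -0.1], "translation": [0, 0, 0]}, {"twist": [0, 0, -0.2], "translation": [0, 0, 0]}, {"twist": [0, 0, -0.3], "translation": [0, 0, 0]}, {"twist": [0, 0, -0.4], "translation": [0, 0, 0]}, {"twist": [0, 0, -0.5], "translation": [0, 0, 0]}, {"twist": [0, 0, -0.6], "translation": [0, 0, 0]}, {"twist": [0, 0, -0.7], "translation": [0, 0, 0]}, {"twist": [0, 0, -0.8], "translation": [0, 0, 0]}, {"twist": [0, 0, -0.9], "translation": [0, 0, 0]}, {"twist": [0, 0, -1], "translation": [0, 0, 0]}]}}

```text
t: 7.2
ee_pos: [471.0, 53.9, 335.1]
orientation: [0.439, 3.11, 0.0]
ft_force: [0.5, -0.5, 0.0]
width: 28.9
```

Call:
{"op": "send_rows", "data": {"commands": [{"twist": [0, 0, -0.1], "translation": [0, 0, 0]}, {"twist": [0, 0, -0.2], "translation": [0, 0, 0]}, {"twist": [0, 0, -0.3], "translation": [0, 0, 0]}, {"twist": [0, 0, -0.4], "translation": [0, 0, 0]}, {"twist": [0, 0, -0.5], "translation": [0, 0, 0]}, {"twist": [0, 0, -0.6], "translation": [0, 0, 0]}, {"twist": [0, 0, -0.7], "translation": [0, 0, 0]}, {"twist": [0, 0, -0.8], "translation": [0, 0, 0]}, {"twist": [0, 0, -0.9], "translation": [0, 0, 0]}, {"twist": [0, 0, -1], "translation": [0, 0, 0]}]}}

```text
t: 8.2
ee_pos: [470.9, 53.9, 335.1]
orientation: [1.195, 2.905, 0.001]
ft_force: [0.2, 0.0, 0.2]
width: 29.2
```

Call:
{"op": "send_rows", "data": {"commands": [{"twist": [0, 0, -0.1], "translation": [0, 0, 0]}, {"twist": [0, 0, -0.2], "translation": [0, 0, 0]}, {"twist": [0, 0, -0.3], "translation": [0, 0, 0]}, {"twist": [0, 0, -0.4], "translation": [0, 0, 0]}, {"twist": [0, 0, -0.5], "translation": [0, 0, 0]}, {"twist": [0, 0, -0.6], "translation": [0, 0, 0]}, {"twist": [0, 0, -0.7], "translation": [0, 0, 0]}, {"twist": [0, 0, -0.8], "translation": [0, 0, 0]}, {"twist": [0, 0, -0.9], "translation": [0, 0, 0]}, {"twist": [0, 0, -1], "translation": [0, 0, 0]}]}}

```text
t: 9.2
ee_pos: [471.0, 53.9, 335.1]
orientation: [1.876, 2.519, 0.001]
ft_force: [0.2, -0.2, -0.4]
width: 28.9
```

Call:
{"op": "send_rows", "data": {"commands": [{"twist": [0, 0, -0.1], "translation": [0, 0, 0]}, {"twist": [0, 0, -0.2], "translation": [0, 0, 0]}, {"twist": [0, 0, -0.3], "translation": [0, 0, 0]}, {"twist": [0, 0, -0.4], "translation": [0, 0, 0]}, {"twist": [0, 0, -0.5], "translation": [0, 0, 0]}, {"twist": [0, 0, -0.6], "translation": [0, 0, 0]}, {"twist": [0, 0, -0.7], "translation": [0, 0, 0]}, {"twist": [0, 0, -0.8], "translation": [0, 0, 0]}, {"twist": [0, 0, -0.9], "translation": [0, 0, 0]}, {"twist": [0, 0, -1], "translation": [0, 0, 0]}]}}

```text
t: 10.2
ee_pos: [471.0, 53.9, 335.1]
orientation: [2.441, 1.977, 0.001]
ft_force: [-0.3, 0.9, 0.2]
width: 29.0
```

Call:
{"op": "send_rows", "data": {"commands": [{"twist": [0, 0, -0.1], "translation": [0, 0, 0]}, {"twist": [0, 0, -0.2], "translation": [0, 0, 0]}, {"twist": [0, 0, -0.3], "translation": [0, 0, 0]}, {"twist": [0, 0, -0.4], "translation": [0, 0, 0]}, {"twist": [0, 0, -0.5], "translation": [0, 0, 0]}, {"twist": [0, 0, -0.6], "translation": [0, 0, 0]}, {"twist": [0, 0, -0.7], "translation": [0, 0, 0]}, {"twist": [0, 0, -0.8], "translation": [0, 0, 0]}, {"twist": [0, 0, -0.9], "translation": [0, 0, 0]}, {"twist": [0, 0, -1], "translation": [0, 0, 0]}]}}

```text
t: 11.2
ee_pos: [470.9, 53.9, 335.1]
orientation: [2.855, 1.312, 0.001]
ft_force: [-0.0, -0.6, -0.2]
width: 28.8
```

Call:
{"op": "send_rows", "data": {"commands": [{"twist": [0, 0, -0.128], "translation": [0, 0, 0]}, {"twist": [0, 0, -0.256], "translation": [0, 0, 0]}, {"twist": [0, 0, -0.384], "translation": [0, 0, 0]}, {"twist": [0, 0, -0.512], "translation": [0, 0, 0]}, {"twist": [0, 0, -0.64], "translation": [0, 0, 0]}, {"twist": [0, 0, -0.768], "translation": [0, 0, 0]}, {"twist": [0, 0, -0.896], "translation": [0, 0, 0]}, {"twist": [0, 0, -1], "translation": [0, 0, 0]}, {"twist": [0, 0, -1], "translation": [0, 0, 0]}, {"twist": [0, 0, -1], "translation": [0, 0, 0]}]}}

```text
t: 12.2
ee_pos: [471.0, 53.7, 334.9]
orientation: [-3.089, -0.57, -0.001]
ft_force: [-0.4, 0.6, 0.8]
width: 28.9
```

Run:
```python
from h import *
from scipy.spatial.transform import Rotation as R
d=grab('wrist','w2');o=ctrl.get_obs()
cv2.imwrite('pics/w2b.png',cv2.resize(d['img'],(800,600),interpolation=cv2.INTER_CUBIC)[:,:,::-1])
print(o['t'],o['ee_pos'],o['width'],o['qpos'],o['ft_force'],R.from_rotvec(o['orientation']).as_matrix().round(4))
```

```text
12.25 [471.0410163   53.65631985 334.89921557] 28.90847960655899 [8.83062369e-02 3.08301668e-01 2.00976494e+00 5.80118711e-05
 8.23171234e-01 1.29461350e+00] [-0.22434296 -0.12211659  0.08874293] [[ 9.343e-01  3.564e-01  3.000e-04]
 [ 3.564e-01 -9.343e-01  1.000e-04]
 [ 4.000e-04  1.000e-04 -1.000e+00]]
```

View pics/w2b.png

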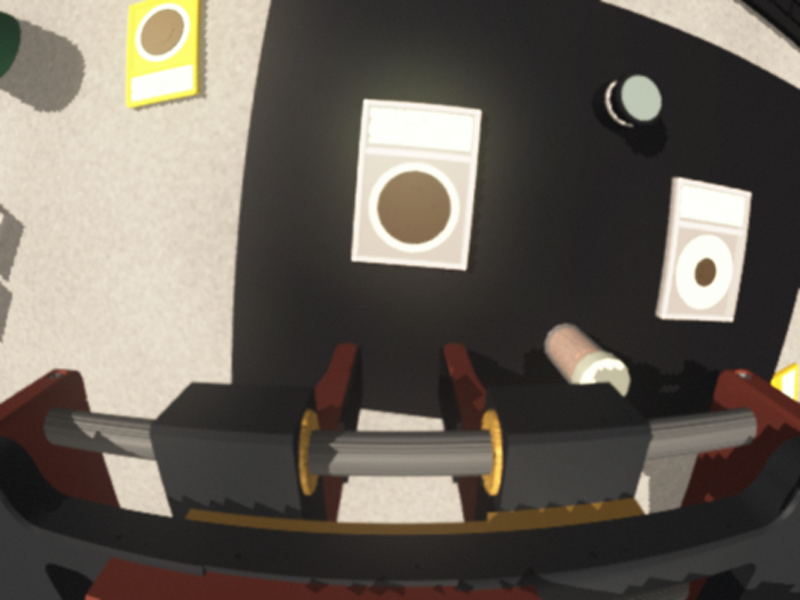

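The wrist view now shows the holder clear: label at (422,128), coin at (414,207), back corners (352,262) and (466,270). The drawer edge is at the upper right.

Run:
```python
from h import *
d=load('w2');f=lambda x,y:((x+.5)*.64-.5,(y+.5)*.64-.5)
P={}
for k,a,z in(('BL',(352,262),78),('BR',(466,270),78),('FL',(363,99),78),('FR',(481,108),78),('coin',(414,207),78),('labL',(366,146),78),('labR',(472,153),78),('e1',(601,1),70),('e2',(700,36),70),('e3',(798,91),70),('s1',(272,2),70),('s2',(240,200),70),('s3',(233,380),70)):
    P[k]=onz(d,*f(*a),z,True); print(k,P[k].round(1))
an=lambda a,b:np.degrees(np.arctan2(*(P[a]-P[b])[[1,0]]))
print('holder yaw',an('FL','BL'),an('FR','BR'),an('BL','BR')-90,an('FL','FR')-90,'len',np.linalg.norm(P['FL']-P['BL']),np.linalg.norm(P['FL']-P['FR']))
print('unit',an('e1','e3')-90,an('s1','s3'),'ctr',(P['FL']+P['FR']+P['BL']+P['BR'])/4)
m=(P['FL']+P['FR']+P['BL']+P['BR'])/4
for y in(12.7,):
    u=np.array([np.cos(np.radians(y)),np.sin(np.radians(y)),0])
    print('dist to edge (wrist)',[u@(P[e]-m) for e in('e1','e2','e3')],'top-cam edge',u@(np.array([687,3.2,0])-m))
```

```text
BL [489.4  86.7  78. ]
BR [506.7  29.8  78. ]
FL [570.2 111.   78. ]
FR [587.9  53.8  78. ]
coin [527.3  67.   78. ]
labL [547.8 100.8  78. ]
labR [564.1  49.7  78. ]
e1 [682.7  11.6  70. ]
e2 [700.2 -56.5  70. ]
e3 [ 717.6 -149.3   70. ]
s1 [609.4 180.9  70. ]
s2 [498.8 156.9  70. ]
s3 [395.1 131.7  70. ]
holder yaw 16.71902239347115 16.487200351020075 16.945757941538815 17.210167038446983 len 84.38570965588566 59.82167940221023
unit 12.222360766537108 12.926733995101598 ctr [538.53594285  70.33821448  78.        ]
dist to edge (wrist) [np.float64(127.74654315811598), np.float64(129.7692203292434), np.float64(126.37387030356675)] top-cam edge 130.07173466902515
```

Call:
{"op": "send_rows", "data": {"commands": [{"twist": [0, 0, -0.04], "translation": [0, 0, -0.11]}, {"twist": [0, 0, -0.08], "translation": [0, 0, -0.22]}, {"twist": [0, 0, -0.12], "translation": [0, 0, -0.33]}, {"twist": [0, 0, -0.16], "translation": [0, 0, -0.44]}, {"twist": [0, 0, -0.2], "translation": [0, 0, -0.55]}, {"twist": [0, 0, -0.24], "translation": [0, 0, -0.63]}, {"twist": [0, 0, -0.286], "translation": [0, 0, -0.7]}, {"twist": [0, 0, -0.286], "translation": [0, 0, -0.75]}, {"twist": [0, 0, -0.286], "translation": [0, 0, -0.78]}, {"twist": [0, 0, -0.286], "translation": [0, 0, -0.79]}]}}

```text
t: 13.25
ee_pos: [471.1, 53.4, 255.5]
orientation: [-3.123, -0.345, 0.0]
ft_force: [-0.4, -0.2, 0.9]
width: 28.7
```

Call:
{"op": "send_rows", "data": {"commands": [{"translation": [0.049, 0.011, 0], "twist": [0, 0, 0]}, {"translation": [0.098, 0.022, 0], "twist": [0, 0, 0]}, {"translation": [0.146, 0.033, 0], "twist": [0, 0, 0]}, {"translation": [0.195, 0.044, 0], "twist": [0, 0, 0]}, {"translation": [0.234, 0.053, 0], "twist": [0, 0, 0]}, {"translation": [0.273, 0.062, 0], "twist": [0, 0, 0]}, {"translation": [0.312, 0.07, 0], "twist": [0, 0, 0]}, {"translation": [0.351, 0.079, 0], "twist": [0, 0, 0]}, {"translation": [0.39, 0.088, 0], "twist": [0, 0, 0]}, {"translation": [0.41, 0.092, 0], "twist": [0, 0, 0]}]}}

```text
t: 14.25
ee_pos: [512.6, 62.7, 255.7]
orientation: [3.123, 0.345, 0.0]
ft_force: [-0.7, 0.2, -0.4]
width: 29.0
```

Run:
```python
from h import *
d=grab('wrist','w3');o=ctrl.get_obs()
cv2.imwrite('pics/w3b.png',cv2.resize(d['img'],(800,600),interpolation=cv2.INTER_CUBIC)[:,:,::-1])
print(o['t'],o['ee_pos'],o['width'],o['ft_force'],o['orientation'])
```

```text
14.3 [512.68267861  62.72211659 255.69939672] 29.12175839725339 [ 0.68438889 -0.60624596  0.51052529] [-3.12260471e+00 -3.44620903e-01 -7.87151730e-04]
```

View pics/w3b.png

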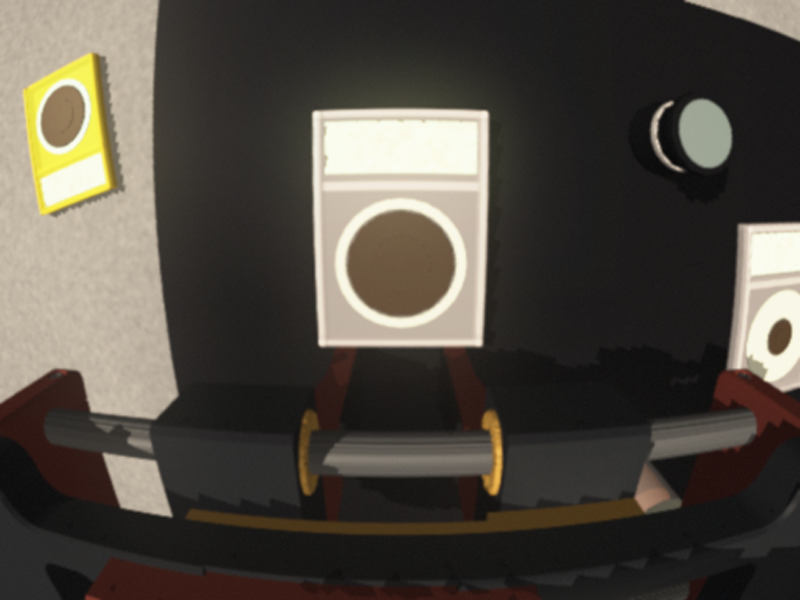

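The fingertips lie flat on the holder's back edge at (319,346)–(483,346), and it's square to the fingers. I'll compute the remaining distance to the edge.

Run:
```python
from h import *
d=load('w3');f=lambda x,y:((x+.5)*.64-.5,(y+.5)*.64-.5)
P={}
u=np.array([np.cos(np.radians(12.7)),np.sin(np.radians(12.7)),0]);v=np.array([-u[1],u[0],0]);tc=np.array([512.6,62.7,0])
for k,a,z in(('BL',(319,346),78),('BR',(483,346),78),('FL',(313,110),78),('FR',(488,110),78),('coin',(400,262),78),('e1',(687,1),70),('e2',(798,42),70)):
    P[k]=onz(d,*f(*a),z,True); print(k,P[k].round(1),'fwd of TCP',((P[k]-tc)@u).round(1),((P[k]-tc)@v).round(1),'to top edge',((np.array([687,3.2,0])-P[k])@u).round(1))
```

```text
BL [517.4  93.4  78. ] fwd of TCP 11.5 28.9 to top edge 145.6
BR [530.5  35.1  78. ] fwd of TCP 11.4 -30.9 to top edge 145.6
FL [599.  111.7  78. ] fwd of TCP 95.1 28.8 to top edge 62.0
FR [612.  54.  78.] fwd of TCP 95.1 -30.4 to top edge 62.0
coin [553.9  71.4  78. ] fwd of TCP 42.2 -0.6 to top edge 114.8
e1 [690.7 -20.3  70. ] fwd of TCP 155.5 -120.2 to top edge 1.6
e2 [705.8 -90.1  70. ] fwd of TCP 154.9 -191.6 to top edge 2.1
```

Call:
{"op": "send_rows", "data": {"commands": [{"translation": [0.075, 0.017, 0], "twist": [0, 0, 0]}, {"translation": [0.15, 0.034, 0], "twist": [0, 0, 0]}, {"translation": [0.23, 0.052, 0], "twist": [0, 0, 0]}, {"translation": [0.31, 0.07, 0], "twist": [0, 0, 0]}, {"translation": [0.39, 0.088, 0], "twist": [0, 0, 0]}, {"translation": [0.47, 0.106, 0], "twist": [0, 0, 0]}, {"translation": [0.55, 0.124, 0], "twist": [0, 0, 0]}, {"translation": [0.62, 0.14, 0], "twist": [0, 0, 0]}, {"translation": [0.67, 0.151, 0], "twist": [0, 0, 0]}, {"translation": [0.7, 0.158, 0], "twist": [0, 0, 0]}]}}

```text
t: 15.3
ee_pos: [582.6, 78.5, 255.7]
orientation: [-3.123, -0.345, -0.0]
ft_force: [-0.5, -0.4, -0.1]
width: 28.8
```

Run:
```python
from h import *
d=grab('wrist','w4');o=ctrl.get_obs()
cv2.imwrite('pics/w4b.png',cv2.resize(d['img'][:300],(800,469),interpolation=cv2.INTER_CUBIC)[:,:,::-1])
print(o['t'],o['ee_pos'],o['width'],o['ft_force'],o['orientation'])
```

```text
15.35 [582.79011252  78.56924309 255.67755369] 28.961769688983264 [-0.04630726  0.54191543  0.28820727] [-3.12261579e+00 -3.44627511e-01 -8.16408949e-04]
```

View pics/w4b.png

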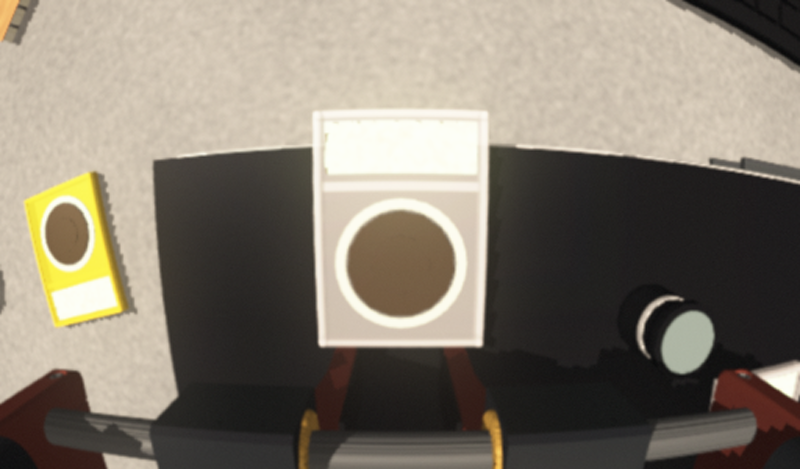

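The edge now crosses behind the label: (157,160), (308,148), (492,147), (640,157), (798,182). The label spans rows 121–175, and the insert's top is at about row 197.

```bash
cat > m.py <<'E'
from h import *
def meas(tag,tc,pts):
    d=load(tag);f=lambda x,y:((x+.5)*.64-.5,(y+.5)*.64-.5)
    u=np.array([np.cos(np.radians(12.7)),np.sin(np.radians(12.7)),0]);v=np.array([-u[1],u[0],0])
    for k,a,z in pts:
        p=onz(d,*f(*a),z,True); print(k,p.round(1),'fwd of TCP',((p-tc)@u).round(1),'left',((p-tc)@v).round(1))
E
python3 - <<'E'
from m import *
meas('w4',np.array([582.7,78.5,0]),[(f'e{i}',a,70) for i,a in enumerate([(157,160),(308,148),(492,147),(640,157),(798,182)])]+[('F',(400,110),78),('FL',(313,110),78),('FR',(488,110),78),('lab',(400,176),78),('ins',(400,197),78),('B',(400,346),78)])
E
```

```text
e0 [642.8 187.5  70. ] fwd of TCP 82.6 left 93.1
e1 [656.1 127.9  70. ] fwd of TCP 82.4 left 32.1
e2 [670.8  64.2  70. ] fwd of TCP 82.8 left -33.3
e3 [684.7   6.1  70. ] fwd of TCP 83.6 left -93.1
e4 [706.1 -86.   70. ] fwd of TCP 84.2 left -187.6
F [674.7  98.6  78. ] fwd of TCP 94.2 left -0.6
FL [669.  127.5  78. ] fwd of TCP 94.9 left 28.8
FR [682.   69.8  78. ] fwd of TCP 95.0 left -30.3
lab [652.6  93.7  78. ] fwd of TCP 71.6 left -0.6
ins [645.7  92.1  78. ] fwd of TCP 64.4 left -0.6
B [594.1  80.5  78. ] fwd of TCP 11.5 left -0.6
```

Call:
{"op": "send_rows", "data": {"commands": [{"translation": [0.02, 0.004, 0], "twist": [0, 0, 0]}, {"translation": [0.04, 0.009, 0], "twist": [0, 0, 0]}, {"translation": [0.06, 0.013, 0], "twist": [0, 0, 0]}, {"translation": [0.08, 0.018, 0], "twist": [0, 0, 0]}, {"translation": [0.1, 0.022, 0], "twist": [0, 0, 0]}, {"translation": [0.115, 0.026, 0], "twist": [0, 0, 0]}, {"translation": [0.13, 0.029, 0], "twist": [0, 0, 0]}, {"translation": [0.138, 0.031, 0], "twist": [0, 0, 0]}, {"translation": [0.138, 0.031, 0], "twist": [0, 0, 0]}, {"translation": [0.138, 0.031, 0], "twist": [0, 0, 0]}]}}

```text
t: 16.35
ee_pos: [596.0, 81.5, 255.7]
orientation: [-3.123, -0.345, -0.0]
ft_force: [-0.6, -0.2, 0.3]
width: 29.0
```

Run:
```python
from h import *
d=grab('wrist','w5');o=ctrl.get_obs()
cv2.imwrite('pics/w5b.png',cv2.resize(d['img'][:300],(800,469),interpolation=cv2.INTER_CUBIC)[:,:,::-1])
print(o['t'],o['ee_pos'],o['width'],o['ft_force'],o['orientation'])
```

```text
16.4 [595.90392506  81.51160158 255.71812168] 28.8832631030143 [-0.50449804  0.4335234  -0.51568138] [3.12263371e+00 3.44583754e-01 1.40140759e-04]
```

View pics/w5b.png

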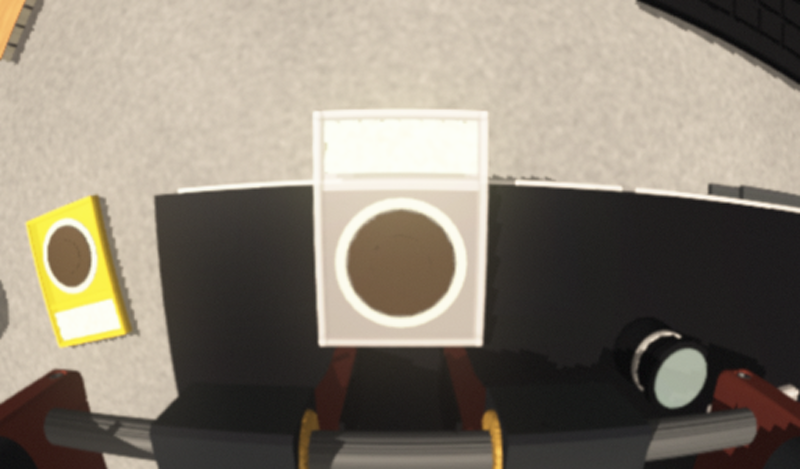

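Run:
```python
from m import *
meas('w5',np.array([595.95,81.5,0]),[(f'e{i}',a,70) for i,a in enumerate([(157,196),(308,187),(494,184),(640,191),(798,212)])]+[('F',(400,110),78),('lab',(400,176),78),('lab75',(400,176),74),('ins',(400,197),78),('ins75',(400,197),74),('B',(400,346),78)])
d=load('w5')['img'].astype(int)
for c in(196,202,313,320):print(c,d[108:130,c].sum(1).tolist())
print('holder col',[ (r,d[r,256].sum()) for r in range(100,132)])
```

```text
e0 [642.3 188.   70. ] fwd of TCP 68.6 left 93.7
e1 [655.6 128.   70. ] fwd of TCP 68.5 left 32.3
e2 [671.3  63.4  70. ] fwd of TCP 69.5 left -34.2
e3 [685.2   5.7  70. ] fwd of TCP 70.4 left -93.6
e4 [705.9 -87.6  70. ] fwd of TCP 70.1 left -189.1
F [688.1 101.6  78. ] fwd of TCP 94.3 left -0.6
lab [666.   96.7  78. ] fwd of TCP 71.7 left -0.6
lab75 [666.1  96.7  74. ] fwd of TCP 71.7 left -0.6
ins [659.   95.1  78. ] fwd of TCP 64.5 left -0.6
ins75 [658.9  95.1  74. ] fwd of TCP 64.4 left -0.6
B [607.4  83.5  78. ] fwd of TCP 11.6 left -0.6
196 [629, 631, 625, 619, 621, 620, 645, 705, 738, 708, 499, 275, 222, 221, 218, 216, 216, 215, 210, 210, 206, 205]
202 [742, 741, 742, 742, 742, 742, 742, 746, 746, 742, 731, 724, 722, 722, 723, 723, 720, 720, 722, 720, 720, 721]
313 [607, 605, 605, 603, 579, 489, 441, 478, 492, 416, 303, 259, 255, 250, 247, 248, 249, 247, 244, 232, 227, 220]
320 [589, 590, 599, 598, 563, 448, 387, 440, 475, 428, 277, 197, 193, 191, 186, 186, 181, 171, 168, 165, 166, 171]
holder col [(100, np.int64(753)), (101, np.int64(752)), (102, np.int64(753)), (103, np.int64(753)), (104, np.int64(754)), (105, np.int64(754)), (106, np.int64(754)), (107, np.int64(753)), (108, np.int64(753)), (109, np.int64(746)), (110, np.int64(701)), (111, np.int64(662)), (112, np.int64(666)), (113, np.int64(679)), (114, np.int64(704)), (115, np.int64(722)), (116, np.int64(730)), (117, np.int64(730)), (118, np.int64(727)), (119, np.int64(723)), (120, np.int64(715)), (121, np.int64(674)), (122, np.int64(634)), (123, np.int64(627)), (124, np.int64(624)), (125, np.int64(637)), (126, np.int64(688)), (127, np.int64(739)), (128, np.int64(747)), (129, np.int64(746)), (130, np.int64(746)), (131, np.int64(744))]
```

The edge is at 69.0 mm ahead of the TCP. The label's inner side is at about 73, the insert's front at 64.5, so it's nearly centred. A thin bright strip about 2 mm wide lies outside the black edge, and the top camera puts the edge nearer 71. I'll push about 1.2 mm more as a hedge, then retreat straight back and up.

Call:
{"op": "send_rows", "data": {"commands": [{"translation": [0.006, 0.0013, 0], "twist": [0, 0, 0]}, {"translation": [0.012, 0.0026, 0], "twist": [0, 0, 0]}, {"translation": [0.012, 0.0026, 0], "twist": [0, 0, 0]}, {"translation": [0.012, 0.0026, 0], "twist": [0, 0, 0]}, {"translation": [-0.02, -0.0045, 0], "twist": [0, 0, 0]}, {"translation": [-0.06, -0.0135, 0], "twist": [0, 0, 0]}, {"translation": [-0.1, -0.0225, 0], "twist": [0, 0, 0]}, {"translation": [-0.14, -0.0315, 0], "twist": [0, 0, 0]}, {"translation": [-0.18, -0.0405, 0], "twist": [0, 0, 0]}, {"translation": [-0.2, -0.045, 0], "twist": [0, 0, 0]}]}}

```text
t: 17.4
ee_pos: [575.4, 76.9, 255.7]
orientation: [3.123, 0.345, -0.001]
ft_force: [0.7, -0.5, 0.3]
width: 29.2
```

Call:
{"op": "send_rows", "data": {"commands": [{"translation": [0, 0, 0.04], "twist": [0, 0, 0]}, {"translation": [0, 0, 0.1], "twist": [0, 0, 0]}, {"translation": [0, 0, 0.2], "twist": [0, 0, 0]}, {"translation": [0, 0, 0.3], "twist": [0, 0, 0]}, {"translation": [0, 0, 0.4], "twist": [0, 0, 0]}, {"translation": [0, 0, 0.5], "twist": [0, 0, 0]}, {"translation": [0, 0, 0.55], "twist": [0, 0, 0]}, {"translation": [0, 0, 0.58], "twist": [0, 0, 0]}, {"translation": [0, 0, 0.6], "twist": [0, 0, 0]}, {"translation": [0, 0, 0.6], "twist": [0, 0, 0]}]}}

```text
t: 18.4
ee_pos: [575.9, 77.0, 315.7]
orientation: [-3.123, -0.345, 0.0]
ft_force: [-0.1, -0.5, 0.2]
width: 28.8
```

Run:
```python
from h import *
d=grab('wrist','w6');o=ctrl.get_obs()
t=grab('top','t6')
a=cv2.resize(d['img'][20:260,100:420],(800,600),interpolation=cv2.INTER_CUBIC)
cv2.imwrite('pics/w6b.png',a[:,:,::-1])
t0=load('top0')['img'].astype(int)
df=np.abs(t['img'].astype(int)-t0).sum(2)[130:235,185:320]
print(o['t'],o['ee_pos'],o['ft_force'])
```

```text
18.45 [575.81207167  77.02310981 315.45924472] [-0.72282462  0.68543585  0.015732  ]
```

View pics/w6b.png

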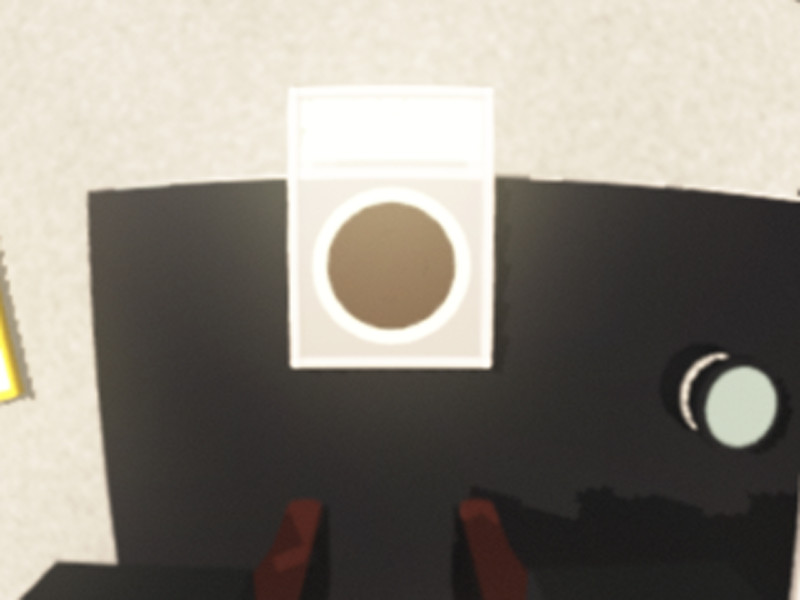

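The fingers are clear. The holder lies with its end at row 88, the label's inner side at about 160, the edge at (285,180)/(498,178), the insert top at 187 and the back edge at 367.

Run:
```python
from h import *
d=load('w6');f=lambda x,y:(100+(x+.5)/2.5-.5,20+(y+.5)/2.5-.5)
y=np.radians(12.7);u=np.array([np.cos(y),np.sin(y),0]);v=np.array([-u[1],u[0],0]);tc=np.array([575.9,77,0])
for k,a,z in[('eL0',(92,191),70),('eL',(285,180),70),('eR',(498,178),70),('eR2',(660,187),70),('eR3',(798,201),70),('endL',(291,88),78),('endR',(493,88),78),('lab',(391,160),78),('ins',(391,187),78),('coin',(391,265),78),('BL',(291,367),78),('BR',(491,368),78)]:
    p=onz(d,*f(*a),z,True);print(k,p.round(1),((p-tc)@u).round(1),((p-tc)@v).round(1))
T=d['cam_to_world'];print('cam fwd',(T[:3,3]-tc)@u)
# strip profiles near the holder on either side, native rows
im=d['img'].astype(int).sum(2)
for c in(205,212,302,310):print(c,[int(x) for x in im[86:98,c]])
print('hold',[int(x) for x in im[75:105,256]])
# did others move (top camera)
a=load('top0')['img'].astype(int).sum(2);b=load('t6')['img'].astype(int).sum(2)
cv2.imwrite('pics/t6b.png',cv2.resize(load('t6')['img'][120:240,175:335],(800,600),interpolation=cv2.INTER_CUBIC)[:,:,::-1])
```

```text
eL0 [642.7 187.8  70. ] 89.5 93.4
eL [656.1 126.8  70. ] 89.2 31.0
eR [670.8  64.4  70. ] 89.8 -33.1
eR2 [682.3  13.9  70. ] 89.9 -85.0
eR3 [693.8 -36.   70. ] 90.2 -136.1
endL [683. 130.  78.] 116.1 28.1
endR [696.   72.7  78. ] 116.2 -30.5
lab [667.7  96.8  78. ] 93.9 -0.9
ins [659.9  95.   78. ] 85.9 -0.9
coin [637.5  90.   78. ] 63.0 -0.9
BL [601.7 112.5  78. ] 32.9 28.9
BR [614.5  54.2  78. ] 32.6 -30.7
cam fwd 68.7623271545736
205 [683, 683, 689, 709, 720, 613, 395, 308, 297, 299, 292, 294]
212 [689, 691, 693, 714, 729, 582, 362, 319, 311, 310, 307, 306]
302 [681, 684, 676, 620, 501, 339, 285, 285, 278, 266, 257, 251]
310 [695, 691, 681, 641, 534, 390, 288, 261, 257, 259, 255, 260]
hold [764, 764, 764, 764, 764, 764, 764, 763, 757, 740, 733, 742, 754, 760, 761, 756, 733, 719, 718, 733, 756, 763, 763, 763, 756, 677, 505, 452, 447, 447]
```

View pics/t6b.png

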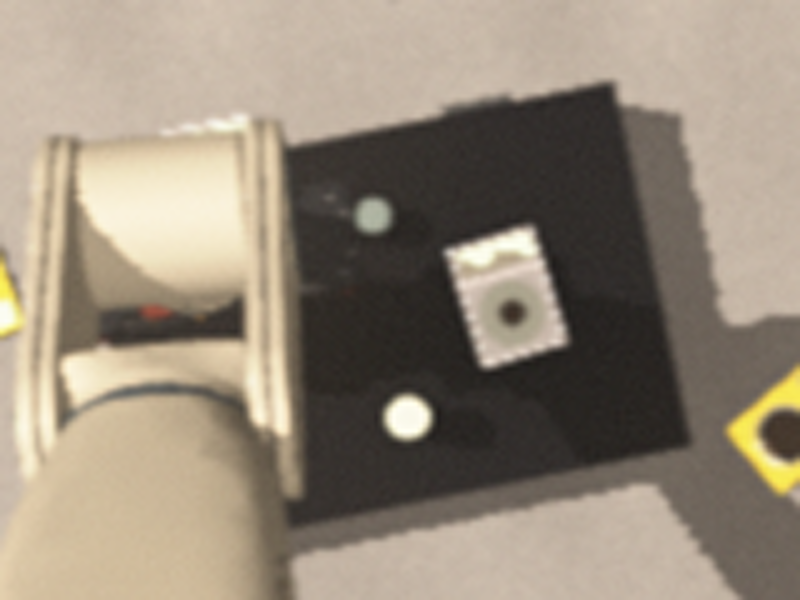

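Label inner side is about 5 mm past the edge, and the insert is about 3.6 mm inside it. Squareness is within about 0.3°. In the top view the loupe (372,215), tube (408,417) and small holder (507,300) are where they were. Handing in.

```bash
python3 -c "
from workcell import ctrl
o=ctrl.get_obs();print(o['t'],o['ft_force']);print(ctrl.close_job())"
```

```text
18.5 [ 0.6806792   0.25162148 -0.58324769]
the job is handed in; nothing more can be done
None
```

I pushed the large-coin holder about 115 mm to the drawer-side edge and handed the job in at 18.5 s. I used the two fingertips side by side against its back edge, without gripping or lifting it, then drew the arm straight back and up.

**Final position (wrist camera):**
- **Label:** its inner side is about 5 mm past the edge.
- **Insert:** its front is about 3.6 mm inside the edge.
- **Squareness:** the holder is square to the edge within about 0.3°.
- **Arm:** the fingers are clear of the holder, and the measured forces stayed around 1 N, which is noise level.

**Disagreement on the edge:** the first top view put it about 2 mm further out than the wrist view. A thin bright strip also runs just outside the black edge. I pushed 1.2 mm past centre as a hedge, so the label should be clear and the insert fully on the top by either reading.

**Other objects:** in the last top view, the loupe, coin tube and small holder look unmoved. The arm hid the large holder in that view, so its final position rests on the wrist camera alone. I did not re-check the objects on the desk (can, blower, caliper and water bottle) after the push.

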